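Drag the pantry box open and set out its tin

TASK

Open the wooden pantry box all the way: its sliding lid has no grip, so press down lightly on top of it with closed fingers and drag it back over the closed front half of the box until it meets its stop; the lid is thin, so never lean hard on it. Then take the metal tin out of the box and stand it upright, and wholly on, the round cork mat, leaving the lid open and the mug, jar and bowl as they are.

Things in the scene. Friction and masses are not known exactly. Their poses are not given: they have to be found in the camera images.
- box: Fixed wooden box, 274 (its x) x 166 (y) x 85 mm high; origin: centre of its underside, raised 4 to 18 mm by a plinth; x points to its far half. Heights from the origin: front half closed, deck 62 mm up; far half a compartment (x 8 to 129 mm, y within 75 mm), floor 8 mm up, under the lid at first. Rims, far wall and front stop, 8 mm thick, 85 mm up, frame the lid: no edge to grip.
- lid (a joint): How far the lid is open (m, along the box's -x): 0 shut, 0.115 at its stop. Wood panel 130 (box's x) x 146 x 6 mm; at 0 its centre is at x = 64 mm of the box. It rides level on runners set anywhere: top face 71 to 83 mm above the box's origin, not measured, so feel for it; it is stiff. Drag about 5 N, stays where left; finger friction about 0.5 to 0.8: press 13 to 16 N. Over 25 N cracks it.
- tin_mid (a point): Centre, half-way up, of the loose metal tin: plain upright cylinder, 44 mm across, 54 mm high (centre 26 mm above its underside), 0.1 to 0.21 kg; it stands on the compartment's floor, under the lid at first, its centre at least 45 mm from the compartment's walls.
- mat_top (a point): Centre of the top face of the fixed round cork mat, 110 mm across and 6 mm thick, lying on the counter.
- mug: White mug, 76 mm across, 85 mm high, with a side handle; origin at the centre of its underside. Bystander.
- jar: Glass jar with a metal cap, 70 mm across, 120 mm high; origin at the centre of its underside. Bystander.
- bowl: Steel bowl, 120 mm across the rim, 50 mm high; origin at the centre of its underside. Bystander.
Not all that is in view belongs to the job. Several things look just like the part that bears mat_top: the one meant starts farthest to the robot's left.

How it is judged:
By the outcome, as a careful person would: the job done as asked, in the order asked, and still so for the second after the job is handed in, with the robot touching nothing.
It also fails if it takes over 64 s, if anything falls off the work surface, if the arm or the gripper's body presses on something with over 40 N, if the wrist force passes 120 N, or if a joint passes its speed limit or range.

ROBOT

A 6-joint arm with a two-finger parallel gripper is mounted at the origin on the work surface. World frame = base frame: x ahead of the robot, y to its left, z up, the work surface at z = 0. Lengths are in m, angles in degrees, forces in N, time in s.
With the tool pointing down it reaches from about 0.375 to 0.925 m from the base axis. Payload 5.7 kg.
Tool frame: the origin (TCP) lies on the centre line of the jaws, within the pads' length; the fingertips stand 25 mm ahead of it and the grasp point (between the pads) lies 6 mm ahead of it; z points along the fingers, y is the line along which they close (so a half turn about z gives the same grasp; the last joint's range is limited). The gripper opens to 88 mm and grips with 3 to 60 N. Pads are 20 mm wide; open, the fingers measure 115 mm over their backs; the gripper's body (75 mm by 178 mm) begins 61 mm behind the grasp point.
Start: joints at [-76.897, 20.558, 86.54, -0, 72.909, -6.595], TCP at [0.202, -0.565, 0.248] pointing down, gripper open.
Joint ranges: [-170.27, 170.27], [-57.76, 135], [12.27, 136.19], [-55.21, 235.2], [11.17, 155.16], [-170.74, 170.74]. Speed limits (degrees/s): [136.94, 136.94, 180, 180, 180, 180].

INTERFACE

Orientations are given as [roll, pitch, yaw] about the fixed x, y, z axes, in that order (R = Rz(yaw) Ry(pitch) Rx(roll)).
In Python, from cell import robot gives the robot as it stands.
- The arm moves only by the tool arm_command, never from a script. Its argument "targets" is a list that holds one entry, the list of rows, each a list of 4 numbers: the shift along the tool's x, y, z in m, then the turn about the tool's z in degrees. A call has 1 to 5 rows; each row is the pose to reach, as a shift and turn from the pose commanded when the call began, along the tool's axes at that moment; what a row does not reach only later rows make up. A row lasts 1/8 s, in which the tool goes at most 62.5 mm and 10.7 degrees, less where a joint would pass 70% of its speed; a pose out of reach is approached as far as the arm can. A call with a gripper value outside its range is refused whole. "grip" is the closure, from 0 (fully open) to 1 (shut), set as the call begins (left out, the last holds). The fingers move at their own pace and stop on an object; "squeeze" is the grip in N (left out, the last holds). Time passes only in rows, so rows that repeat a pose let the fingers close. It gives the time, the measured TCP pose, the force, the opening and the grip force at its end, in the units of the state.
- robot.get_state(): the state, without advancing time (a new reading comes with each control period).
- robot.snapshot(name): name is "scene" or "top" or "wrist"; returns the picture (400x640x3 uint8, red, green, blue); there is no depth.
- robot.camera_model(name): a dict with "fx", "fy", "cx", "cy" (pixels), "R" (3x3) and "t" (3): a world point X has camera coordinates R X + t. Camera axes: x right, y down, z forward; pixel columns grow to the right and rows downward; lengths in m; the calibration is good to about 2 mm. A picture is of the moment at which its call begins: read the wrist's pose just before it. camera_model takes no time and is no camera call; for the wrist camera it gives the pose at the moment of the call.
- robot.close_job(): hands the job in; it is judged then, once.
The state is a dict: "clock": time; "joint_pos": joint angles; "joint_vel": joint speeds; "tau": joint torques, N m; "tcp_pos": TCP position; "ee_rot": TCP orientation; "wrist_force": force on the tool from outside, world axes, zero at the start; "moment": the same for the moment, N m; "finger_gap": finger opening in m; "grasp_force": force on a finger pad.
Only numpy, scipy, OpenCV 4.12 (cv2) and the standard library are available. Lean on these libraries where they do the work, as an engineer would, in place of code of your own. Each camera call takes 0.05 s, during which the arm holds its last target. There are 200 camera calls.

## Working session

There is one attempt and no reset: what is moved stays moved. The work goes in short steps, Python scripts to look and compute and a tool call to move; the robot and the scene stay as the last step left them, time stands still between calls to the robot, and variables do not carry over. Pictures are saved under pics/ and viewed, at most 10 in all, crops included, and the job is handed in when it is done.

Besides the shell and the picture viewer there is one more tool, called after "Emit:" in YAML: its name, and indented under it one key for each argument. arm_command: Moves the arm, as the interface text tells. Its arguments: {"type":"object","properties":{"targets":{"type":"array"},"grip":{"type":"number"},"squeeze":{"type":"number"}},"required":["targets"]}

```bash
mkdir -p pics
python3 - <<'E'
from cell import robot
import cv2,json
for n in("scene","top"):
    im=robot.snapshot(n); cv2.imwrite(f"pics/{n}0.png",im[:,:,::-1]); c=robot.camera_model(n); print(n,{k:(v.tolist() if hasattr(v,'tolist') else v) for k,v in c.items()})
s=robot.get_state();print(s)
E
```

```text
scene {'fx': 513.4198953375374, 'fy': 513.4198953375374, 'cx': 324.9375525352302, 'cy': 204.575216060503, 'R': [[0.8904647241661561, 0.45484895228879907, -0.013601677009595569], [0.33903176778986793, -0.6830721512399345, -0.646892492327531], [-0.3035292991540826, 0.5714235441441223, -0.7624598991112922]], 't': [-0.4658208162432333, -0.1694561118409185, 1.4693614214213042]}
top {'fx': 406.2962393104724, 'fy': 406.2962393104724, 'cx': 327.89283559099755, 'cy': 198.58939678792876, 'R': [[-0.016789786263900507, -0.999831474954889, -0.007424605494161956], [-0.9898240616746996, 0.017670231109454922, -0.1411952189783315], [0.14130261854266213, 0.004978415618432851, -0.9899539309336152]], 't': [-0.013052735260791098, 0.54665656755148, 0.9973245590731721]}
{'clock': 0.1, 'joint_pos': array([-7.68962579e+01,  2.05960894e+01,  8.65908813e+01,  1.84599780e-03,
        7.29062162e+01, -6.59402012e+00]), 'joint_vel': array([ 0.02276114, -0.02938833, -0.19083118, -0.05536966,  0.08394044,
       -0.08180512]), 'tau': array([-8.34554230e-04, -5.16356885e+01, -2.71406329e+01,  6.75904588e-02,
        2.75946187e-02, -1.95960956e-05]), 'tcp_pos': array([ 0.20211981, -0.56434696,  0.24688254]), 'ee_rot': array([-1.79907632e+02, -1.24528681e-02,  1.96972082e+01]), 'wrist_force': array([ 0.44583276,  0.05419853, -0.84481851]), 'moment': array([-0.01020036, -0.01650305,  0.00986144]), 'grasp_force': 0.0, 'finger_gap': 0.0877443542258622}
```

View pics/scene0.png

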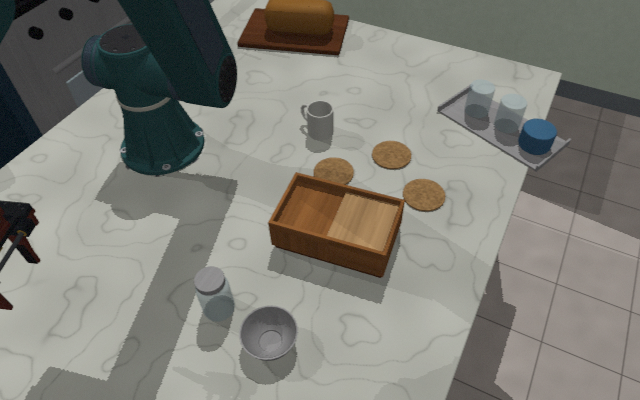

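View pics/top0.png

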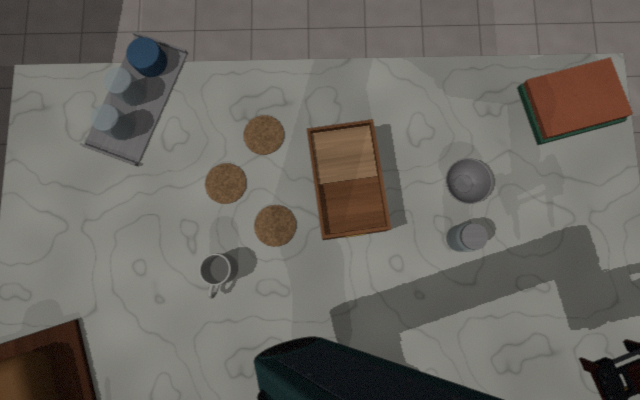

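The candidates for the mat are three cork discs. In top their pixels are (264,134), (226,183) and (276,226); in scene they are (424,194), (391,154) and (334,172). World y+ points left in the top picture, so the mat meant is (226,183), which is (391,154) in scene. The box has its pale lid on the far half, at about (345,155) in top and (365,220) in scene. I'll check both in close crops.

Run:
```python
import cv2
a=cv2.imread("pics/scene0.png")[130:280,260:460]; b=cv2.imread("pics/top0.png")[105:255,200:400]
cv2.imwrite("pics/sc.png",cv2.resize(a,None,fx=4,fy=4,interpolation=cv2.INTER_CUBIC))
cv2.imwrite("pics/tc.png",cv2.resize(b,None,fx=4,fy=4,interpolation=cv2.INTER_CUBIC))
```

```text
(no output)
```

View pics/sc.png

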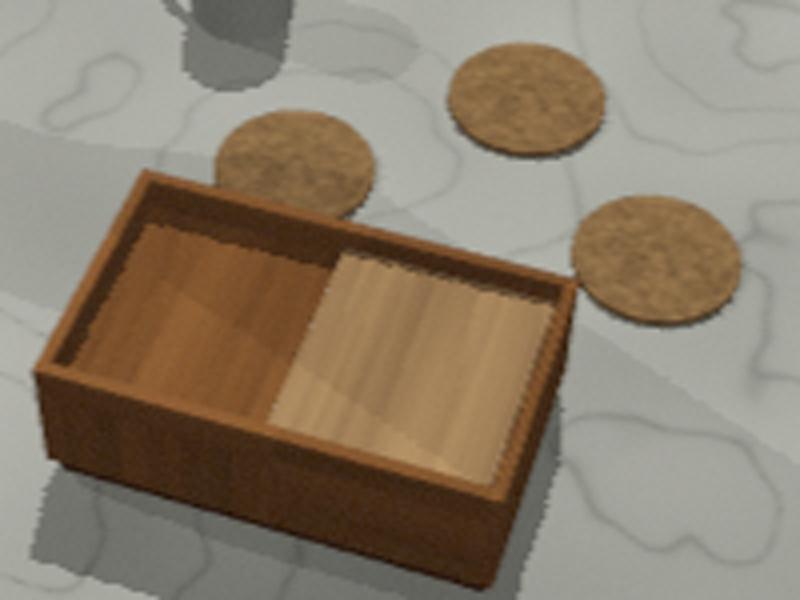

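View pics/tc.png

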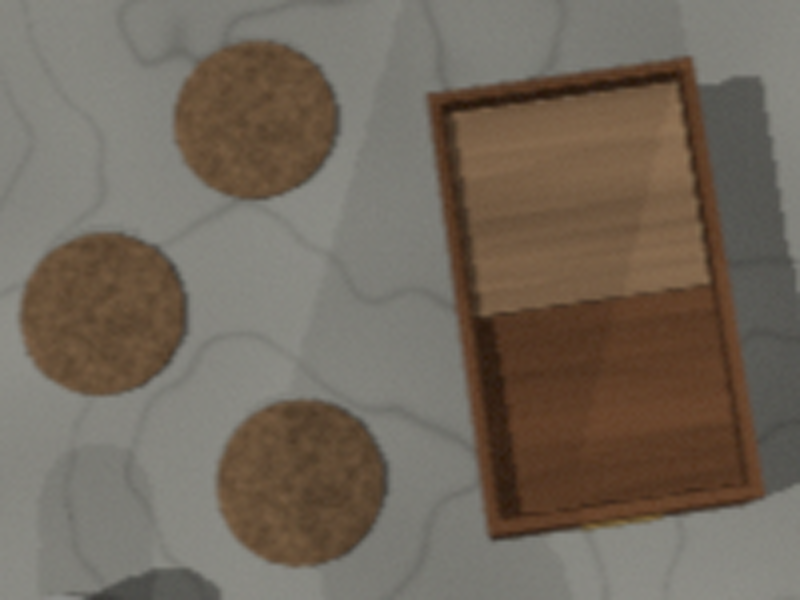

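```bash
cat > h.py <<'E'
import numpy as np,cv2
from scipy.optimize import least_squares
from cell import robot
def proj(n,X,c=None):
    c=c or robot.camera_model(n); X=np.atleast_2d(X)
    p=X@np.array(c["R"]).T+np.array(c["t"]); return np.c_[c["fx"]*p[:,0]/p[:,2]+c["cx"],c["fy"]*p[:,1]/p[:,2]+c["cy"]]
def tri(obs,x0=(.6,0,.05)):
    "obs: list of (camera name or model, pixel)"
    f=lambda X:np.concatenate([(proj(None if isinstance(n,dict) else n,X,n if isinstance(n,dict) else None)[0]-p) for n,p in obs])
    r=least_squares(f,x0); return r.x,r.fun
def sc(u,v): return np.array([(u+.5)/4-.5+260,(v+.5)/4-.5+130])
def tc(u,v): return np.array([(u+.5)/4-.5+200,(v+.5)/4-.5+105])
E
python3 - <<'E'
from h import *
np.set_printoptions(precision=4,suppress=True)
T=[tc(430,93),tc(690,58),tc(763,495),tc(492,538)]; S=[sc(577,283),sc(502,500),sc(37,372),sc(147,172)]
for t,s in zip(T,S): print(*tri([("top",t),("scene",s)]))
loc=np.array([[.137,.083],[.137,-.083],[-.137,-.083],[-.137,.083]])
def W(q):
    c,s=np.cos(q[2]),np.sin(q[2]); return np.c_[q[0]+loc@[c,-s],q[1]+loc@[s,c],np.full(4,q[3])]
r=least_squares(lambda q:np.r_[(proj("top",W(q))-T).ravel(),(proj("scene",W(q))-S).ravel()],[.65,-.03,0,.09])
q=r.x;print("box x y yaw(deg) ztop",q[:2],np.degrees(q[2]),q[3],"rms",np.sqrt(np.mean(r.fun**2)))
P,e=tri([("top",tc(481,316)),("scene",sc(343,250))]);print("lid corner",P,e)
c,s=np.cos(q[2]),np.sin(q[2]);d=P[:2]-q[:2];print("in box",c*d[0]+s*d[1],-s*d[0]+c*d[1])
print("mat",*tri([("top",tc(104,313)),("scene",sc(527,97))]))
for p,ss in((tc(257,119),sc(657,258)),(tc(302,482),sc(295,167))): print("other",*tri([("top",p),("scene",ss)]))
E
```

```text
[0.7155 0.0261 0.0999] [-0.3435 -0.4961 -0.5457  0.1687]
[ 0.7354 -0.134   0.0996] [-0.49   -0.6911 -0.7087  0.1851]
[ 0.466  -0.1686  0.097 ] [-0.6916 -0.9037 -1.0772  0.1176]
[ 0.4445 -0.0063  0.0974] [-1.036  -1.3878 -1.7672  0.279 ]
box x y yaw(deg) ztop [ 0.5904 -0.0703] 7.257702901206884 0.09763490262837984 rms 0.9955559971171279
lid corner [ 0.5782 -0.0026  0.089 ] [-0.5302 -0.7351 -0.8644  0.1959]
in box -0.003535023424643612 0.06868802400735541
mat [0.6001 0.2496 0.0054] [-0.5144 -0.7436 -0.9073  0.2826]
other [0.7318 0.1491 0.0046] [-0.5969 -0.8751 -0.968   0.3296]
other [0.4856 0.118  0.0055] [-0.5537 -0.7634 -0.9524  0.2052]
```

The box fits at (0.590, -0.070) with yaw 7.3° and its rim at z 0.098. That puts the plinth at about 12.6 mm, within the stated 4–18 mm. The mat top is at (0.600, 0.250, 0.005), which agrees with its 6 mm thickness. The crops confirm the choice. Now I'll move above the lid with closed fingers.

Emit:
arm_command:
  targets:
    - [[0.05,-0.027,0,4],[0.1,-0.054,0,8],[0.15,-0.081,0,12.4],[0.2,-0.108,0,12.4],[0.25,-0.135,0,12.4]]
  grip: 1
  squeeze: 20

```text
clock: 0.72
tcp_pos: [0.3929, -0.3519, 0.2474]
ee_rot: [-180.0, 0.0, 7.3]
wrist_force: [0.6, 0.1, -1.0]
finger_gap: 0.0416
grasp_force: 0.0
```

Emit:
arm_command:
  targets:
    - [[0.045,-0.039,0,0],[0.09,-0.078,0,0],[0.135,-0.117,0,0],[0.18,-0.156,0,0],[0.225,-0.195,0.01,0]]

```text
clock: 1.35
tcp_pos: [0.592, -0.13, 0.238]
ee_rot: [180.0, -0.1, 7.3]
wrist_force: [-0.5, -1.1, 0.4]
finger_gap: 0.0004
grasp_force: 0.0
```

Emit:
arm_command:
  targets:
    - [[0.036,-0.031,0.03,0],[0.072,-0.061,0.06,0],[0.072,-0.061,0.09,0],[0.072,-0.061,0.1,0],[0.072,-0.061,0.1,0]]

```text
clock: 1.98
tcp_pos: [0.6534, -0.0621, 0.1371]
ee_rot: [-180.0, 0.1, 7.3]
wrist_force: [0.1, -0.0, -0.0]
finger_gap: 0.0005
grasp_force: 0.0
```

Run:
```python
from h import *
s=robot.get_state();print(s["tcp_pos"],s["ee_rot"],s["wrist_force"],s["finger_gap"])
c=robot.camera_model("wrist"); print({k:np.round(v,4).tolist() for k,v in c.items()})
cv2.imwrite("pics/w1.png",robot.snapshot("wrist")[:,:,::-1])
```

```text
[ 0.65339061 -0.06209284  0.13712301] [-1.79963960e+02  9.95896840e-02  7.26934114e+00] [ 0.10692757 -0.01051091 -0.02169681] 0.0005379401110012405
{'fx': 344.621, 'fy': 344.621, 'cx': 316.5228, 'cy': 196.0118, 'R': [[0.1276, -0.9918, -0.0009], [-0.9599, -0.1238, 0.2516], [-0.2496, -0.0312, -0.9678]], 't': [-0.1448, 0.6173, 0.4434]}
```

View pics/w1.png

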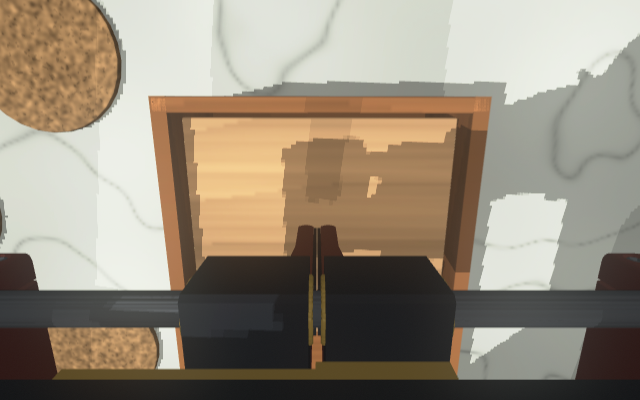

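The wrist picture shows closed fingertips at about (318,230) over the lid. The inner rims are at about (185) and (458), so the fingers are centred. Next I'll feel down for the lid.

Emit:
arm_command:
  targets:
    - [[0,0,0.004,0],[0,0,0.008,0],[0,0,0.01,0],[0,0,0.011,0],[0,0,0.011,0]]

```text
clock: 2.65
tcp_pos: [0.6541, -0.0618, 0.1266]
ee_rot: [-180.0, 0.0, 7.3]
wrist_force: [0.2, 0.1, -0.8]
finger_gap: 0.0002
grasp_force: 0.0
```

Emit:
arm_command:
  targets:
    - [[0,0,0.0004,0],[0,0,0.0008,0],[0,0,0.0012,0],[0,0,0.0016,0],[0,0,0.0016,0]]

```text
clock: 3.28
tcp_pos: [0.6541, -0.0618, 0.125]
ee_rot: [-180.0, 0.0, 7.3]
wrist_force: [0.1, 0.1, 0.3]
finger_gap: 0.0007
grasp_force: 0.0
```

Emit:
arm_command:
  targets:
    - [[0,0,0.0004,0],[0,0,0.0008,0],[0,0,0.0012,0],[0,0,0.0016,0],[0,0,0.0016,0]]

```text
clock: 3.9
tcp_pos: [0.6541, -0.0618, 0.1234]
ee_rot: [-180.0, 0.0, 7.3]
wrist_force: [-0.8, 0.6, -0.1]
finger_gap: 0.0005
grasp_force: 0.0
```

Emit:
arm_command:
  targets:
    - [[0,0,0.0003,0],[0,0,0.0006,0],[0,0,0.0009,0],[0,0,0.0012,0],[0,0,0.0015,0]]

```text
clock: 4.53
tcp_pos: [0.6542, -0.0618, 0.1219]
ee_rot: [-180.0, 0.0, 7.3]
wrist_force: [-0.7, 0.4, -0.3]
finger_gap: 0.0005
grasp_force: 0.0
```

Emit:
arm_command:
  targets:
    - [[0,0,0.0003,0],[0,0,0.0006,0],[0,0,0.0009,0],[0,0,0.0012,0],[0,0,0.0015,0]]

```text
clock: 5.15
tcp_pos: [0.6542, -0.0618, 0.1204]
ee_rot: [-180.0, 0.0, 7.3]
wrist_force: [0.2, 0.7, -0.1]
finger_gap: 0.0003
grasp_force: 0.0
```

Emit:
arm_command:
  targets:
    - [[0,0,0.0003,0],[0,0,0.0006,0],[0,0,0.0009,0],[0,0,0.0012,0],[0,0,0.0015,0]]

```text
clock: 5.78
tcp_pos: [0.6542, -0.0619, 0.1189]
ee_rot: [-180.0, 0.0, 7.3]
wrist_force: [0.8, -0.9, 0.1]
finger_gap: 0.0006
grasp_force: 0.0
```

Emit:
arm_command:
  targets:
    - [[0,0,0.0002,0],[0,0,0.0004,0],[0,0,0.0006,0],[0,0,0.0008,0],[0,0,0.001,0]]

```text
clock: 6.4
tcp_pos: [0.6542, -0.0618, 0.1179]
ee_rot: [-180.0, 0.0, 7.3]
wrist_force: [-0.2, -0.6, 0.1]
finger_gap: 0.0003
grasp_force: 0.0
```

Emit:
arm_command:
  targets:
    - [[0,0,0.0002,0],[0,0,0.0004,0],[0,0,0.0006,0],[0,0,0.0008,0],[0,0,0.001,0]]

```text
clock: 7.02
tcp_pos: [0.6542, -0.0618, 0.1169]
ee_rot: [-180.0, 0.0, 7.3]
wrist_force: [0.4, -1.2, 0.4]
finger_gap: 0.0002
grasp_force: 0.0
```

Emit:
arm_command:
  targets:
    - [[0,0,0.0002,0],[0,0,0.0004,0],[0,0,0.0006,0],[0,0,0.0008,0],[0,0,0.001,0]]

```text
clock: 7.65
tcp_pos: [0.6541, -0.0618, 0.116]
ee_rot: [-180.0, 0.0, 7.3]
wrist_force: [-0.0, -1.2, -0.4]
finger_gap: 0.0003
grasp_force: 0.0
```

Emit:
arm_command:
  targets:
    - [[0,0,0.0002,0],[0,0,0.0004,0],[0,0,0.0006,0],[0,0,0.0008,0],[0,0,0.001,0]]

```text
clock: 8.28
tcp_pos: [0.6542, -0.0618, 0.1149]
ee_rot: [-180.0, 0.0, 7.3]
wrist_force: [-0.9, -0.2, 0.0]
finger_gap: 0.0005
grasp_force: 0.0
```

Emit:
arm_command:
  targets:
    - [[0,0,0.0002,0],[0,0,0.0004,0],[0,0,0.0006,0],[0,0,0.0008,0],[0,0,0.001,0]]

```text
clock: 8.9
tcp_pos: [0.6542, -0.0618, 0.1139]
ee_rot: [-180.0, -0.0, 7.3]
wrist_force: [-1.0, 0.9, 0.4]
finger_gap: 0.0003
grasp_force: 0.0
```

Emit:
arm_command:
  targets:
    - [[0,0,0.0002,0],[0,0,0.0004,0],[0,0,0.0006,0],[0,0,0.0008,0],[0,0,0.001,0]]

```text
clock: 9.52
tcp_pos: [0.6541, -0.0618, 0.1131]
ee_rot: [-180.0, 0.0, 7.3]
wrist_force: [-0.3, -0.3, 1.4]
finger_gap: 0.0006
grasp_force: 1.2
```

Emit:
arm_command:
  targets:
    - [[0,0,0.0002,0],[0,0,0.0004,0],[0,0,0.0004,0]]

```text
clock: 9.9
tcp_pos: [0.6542, -0.0618, 0.1131]
ee_rot: [180.0, -0.0, 7.3]
wrist_force: [-1.1, 0.8, 4.7]
finger_gap: 0.0006
grasp_force: 2.6
```

Emit:
arm_command:
  targets:
    - [[0,0,0.0003,0],[0,0,0.0006,0],[0,0,0.0006,0]]

```text
clock: 10.28
tcp_pos: [0.6542, -0.0618, 0.1131]
ee_rot: [180.0, -0.0, 7.3]
wrist_force: [-3.0, -0.3, 9.2]
finger_gap: 0.0005
grasp_force: 4.5
```

Emit:
arm_command:
  targets:
    - [[0,0,0.0003,0],[0,0,0.0006,0],[0,0,0.0006,0]]

```text
clock: 10.65
tcp_pos: [0.6542, -0.0618, 0.113]
ee_rot: [180.0, -0.0, 7.3]
wrist_force: [-4.2, 0.5, 12.9]
finger_gap: 0.0005
grasp_force: 6.4
```

Emit:
arm_command:
  targets:
    - [[0,0,0.0002,0],[-0.002,0,0.0002,0],[-0.005,0,0.0002,0],[-0.01,0,0.0002,0],[-0.015,0,0.0002,0]]

```text
clock: 11.28
tcp_pos: [0.6429, -0.064, 0.1131]
ee_rot: [179.9, -0.4, 7.3]
wrist_force: [4.8, 0.9, 6.6]
finger_gap: 0.0006
grasp_force: 2.9
```

Emit:
arm_command:
  targets:
    - [[0,0,0.0004,0],[0,0,0.0008,0],[0,0,0.0008,0]]

```text
clock: 11.65
tcp_pos: [0.6423, -0.0641, 0.113]
ee_rot: [179.9, -0.4, 7.3]
wrist_force: [1.1, 0.3, 11.6]
finger_gap: 0.0001
grasp_force: 6.3
```

Emit:
arm_command:
  targets:
    - [[-0.003,0,0.0004,0],[-0.008,0,0.0006,0],[-0.013,0,0.0007,0],[-0.018,0,0.0008,0]]

```text
clock: 12.15
tcp_pos: [0.6267, -0.0661, 0.113]
ee_rot: [179.9, -0.6, 7.3]
wrist_force: [5.2, 3.2, 14.3]
finger_gap: 0.0001
grasp_force: 7.0
```

Emit:
arm_command:
  targets:
    - [[-0.005,0,0,0],[-0.01,0,0.0001,0],[-0.015,0,0.0002,0],[-0.02,0,0.0002,0]]

```text
clock: 12.65
tcp_pos: [0.607, -0.0686, 0.113]
ee_rot: [179.9, -0.7, 7.3]
wrist_force: [5.4, 4.5, 15.6]
finger_gap: 0.0005
grasp_force: 7.8
```

Emit:
arm_command:
  targets:
    - [[-0.005,-0.0003,0,0],[-0.01,-0.0005,0,0],[-0.015,-0.0006,0,0],[-0.02,-0.0007,0,0],[-0.025,-0.0008,0,0]]

```text
clock: 13.28
tcp_pos: [0.5825, -0.0716, 0.113]
ee_rot: [179.8, -0.7, 7.3]
wrist_force: [4.1, 2.6, 16.2]
finger_gap: 0.0003
grasp_force: 8.0
```

Emit:
arm_command:
  targets:
    - [[-0.005,-0.0003,-0.0002,0],[-0.01,-0.0005,-0.0002,0],[-0.015,-0.0006,-0.0002,0],[-0.02,-0.0007,-0.0002,0],[-0.025,-0.0008,-0.0002,0]]

```text
clock: 13.9
tcp_pos: [0.5578, -0.0746, 0.113]
ee_rot: [179.8, -0.7, 7.3]
wrist_force: [5.2, 0.7, 15.5]
finger_gap: 0.0003
grasp_force: 7.6
```

Emit:
arm_command:
  targets:
    - [[-0.004,0,0,0],[-0.008,0,0,0],[-0.012,-0.0001,0,0],[-0.014,-0.0002,0,0],[-0.016,-0.0002,0,0]]

```text
clock: 14.52
tcp_pos: [0.542, -0.0766, 0.113]
ee_rot: [179.7, -0.7, 7.3]
wrist_force: [4.6, -0.5, 15.2]
finger_gap: 0.0005
grasp_force: 7.9
```

Emit:
arm_command:
  targets:
    - [[-0.002,0,0,0],[-0.004,0,0,0],[-0.006,0,0,0],[-0.008,0,0,0]]

```text
clock: 15.02
tcp_pos: [0.5341, -0.0776, 0.1129]
ee_rot: [179.7, -0.7, 7.3]
wrist_force: [5.4, 0.6, 16.3]
finger_gap: 0.0009
grasp_force: 8.2
```

Emit:
arm_command:
  targets:
    - [[-0.002,0,-0.0001,0],[-0.004,0,-0.0001,0],[-0.006,0,-0.0001,0]]

```text
clock: 15.4
tcp_pos: [0.5294, -0.0782, 0.113]
ee_rot: [179.7, -0.8, 7.2]
wrist_force: [9.6, 2.1, 11.9]
finger_gap: 0.0004
grasp_force: 5.8
```

Run:
```python
from h import *
for n in("scene","top"): cv2.imwrite(f"pics/{n}1.png",robot.snapshot(n)[:,:,::-1])
a=cv2.resize(cv2.imread("pics/scene1.png")[165:285,260:420],None,fx=3.3,fy=3.3,interpolation=2)
b=cv2.resize(cv2.imread("pics/top1.png")[110:250,295:405],None,fx=2.8,fy=2.8,interpolation=2)[:396]
a=a[:b.shape[0]]; b=b[:a.shape[0]]; cv2.imwrite("pics/c1.png",np.hstack([a[:392,:480],b[:392]]))
s=robot.get_state();print(s["tcp_pos"],s["wrist_force"])
```

```text
[ 0.52924476 -0.0782532   0.11298871] [ 8.82620314  1.55296994 12.53808169]
```

View pics/c1.png

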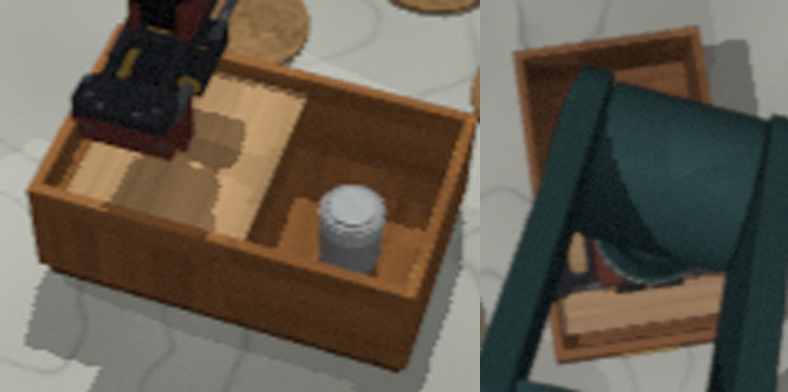

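The scene picture shows the lid drawn back, with its far edge from (352,194) to (335,237), and the tin uncovered at about (367,228). The drag force rose to 9.6 N, so the lid is on its stop. I'll lift off and view the tin from two wrist positions.

Emit:
arm_command:
  targets:
    - [[0,0,-0.003,0],[0,0,-0.02,0],[0,0,-0.05,0],[0,0,-0.08,0],[0,0,-0.08,0]]
  grip: 0.3

```text
clock: 16.12
tcp_pos: [0.5229, -0.0772, 0.1912]
ee_rot: [179.9, -0.2, 7.3]
wrist_force: [0.1, -0.1, -0.7]
finger_gap: 0.0473
grasp_force: 0.0
```

Run:
```python
from h import *
import json
c=robot.camera_model("wrist"); im=robot.snapshot("wrist")[:,:,::-1]; cv2.imwrite("pics/wa.png",im)
json.dump({k:np.array(v).tolist() for k,v in c.items()},open("wa.json","w"));print(robot.get_state()["tcp_pos"])
```

```text
[ 0.52194975 -0.07698968  0.18990683]
```

Emit:
arm_command:
  targets:
    - [[0.03,0,0,0],[0.06,0,0,0],[0.07,0,0,0],[0.07,0,0,0],[0.07,0,0,0]]

```text
clock: 16.8
tcp_pos: [0.5899, -0.068, 0.1889]
ee_rot: [-180.0, 0.1, 7.3]
wrist_force: [-0.6, 0.2, -0.8]
finger_gap: 0.0616
grasp_force: 0.0
```

Run:
```python
from h import *
import json
c=robot.camera_model("wrist"); im=robot.snapshot("wrist")[:,:,::-1]; cv2.imwrite("pics/wb.png",im)
json.dump({k:np.array(v).tolist() for k,v in c.items()},open("wb.json","w"));s=robot.get_state();print(s["tcp_pos"],s["ee_rot"],s["finger_gap"],s["wrist_force"])
a=cv2.imread("pics/wa.png")
cv2.imwrite("pics/wab.png",np.vstack([a[0:300,70:570],im[0:300,70:570]]))
for q in ([.5904,-.0703,7.26],):
    c_,s_=np.cos(np.radians(q[2])),np.sin(np.radians(q[2]))
    for o in(.115,.11,.105): 
        x=.129-o;print(o,[proj("scene",[q[0]+x*c_-y*s_,q[1]+x*s_+y*c_,.088]).round(1) for y in(.073,-.073)])
```

```text
[ 0.59004555 -0.06799912  0.18923846] [-1.79964481e+02  9.53727007e-02  7.28752932e+00] 0.06113104449766024 [-0.32409789  0.46521771  1.44930227]
0.115 [array([[352.1, 193.1]]), array([[331.8, 239.8]])]
0.11 [array([[354.1, 193.6]]), array([[333.9, 240.4]])]
0.105 [array([[356.1, 194.2]]), array([[336.1, 241. ]])]
```

View pics/wab.png

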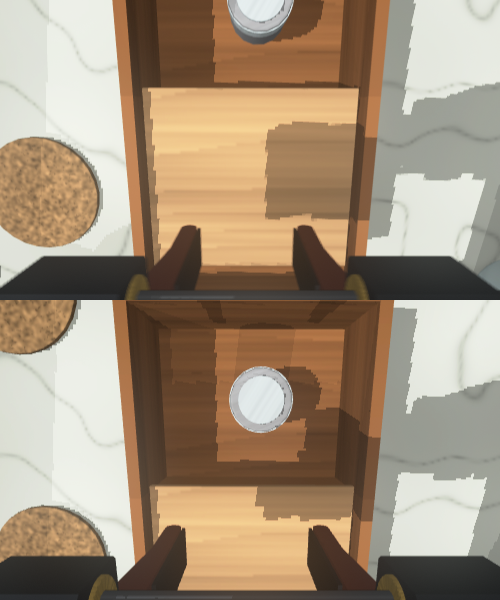

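Run:
```python
from h import *
import json
np.set_printoptions(precision=4,suppress=True)
wa,wb=json.load(open("wa.json")),json.load(open("wb.json"))
B=(wb,np.array([331.3,99.]));A=(wa,np.array([330.5,0.]));S=("scene",np.array([366.3,226.9]))
for o in([A,B],[B,S],[A,B,S]): print(*tri(o,(.66,-.06,.07)))
# circle check with image b
g=cv2.cvtColor(cv2.imread("pics/wb.png"),cv2.COLOR_BGR2HSV)[50:150,280:380]
m=((g[...,1]<60)).astype(np.uint8);n,l,st,ce=cv2.connectedComponentsWithStats(m);k=1+np.argmax(st[1:,4]);print(st[k],ce[k]+[280,50])
# mat from wrist view not needed; tool-frame shift at view-b pose
```

```text
[ 0.6648 -0.069   0.0599] [ 0.1924  0.0006 -0.2035 -0.0008]
[ 0.6644 -0.0683  0.0799] [-0.0152 -0.0591 -0.2079 -0.0128]
[ 0.6632 -0.0685  0.0695] [-0.1566 -1.7751 -0.5459  1.9498 -0.9258  2.6799]
[  19   16   64   67 3352] [330.6641  99.0615]
```

The tin's top is at about (0.664, -0.068), z about 0.075. In the box frame that is x 74 mm, y -8 mm, which satisfies the 45 mm rule. Now I'll go down to grasp it.

Emit:
arm_command:
  targets:
    - [[0.04,0.005,0,0],[0.074,0.01,0,0],[0.074,0.01,0.03,0],[0.074,0.01,0.06,0],[0.074,0.01,0.06,0]]

```text
clock: 17.48
tcp_pos: [0.6633, -0.0683, 0.1273]
ee_rot: [-179.9, 0.3, 7.3]
wrist_force: [-0.8, -0.4, 0.1]
finger_gap: 0.0613
grasp_force: 0.0
```

Emit:
arm_command:
  targets:
    - [[0,0,0.02,0],[0,0,0.04,0],[0,0,0.06,0],[0,0,0.072,0],[0,0,0.072,0]]

```text
clock: 18.1
tcp_pos: [0.6652, -0.0684, 0.0564]
ee_rot: [-179.9, 0.1, 7.3]
wrist_force: [0.0, 0.2, 0.4]
finger_gap: 0.0615
grasp_force: 0.0
```

Emit:
arm_command:
  targets:
    - [[0,0,0,0],[0,0,0,0],[0,0,0,0],[0,0,0,0]]
  grip: 1
  squeeze: 20

```text
clock: 18.6
tcp_pos: [0.6667, -0.0686, 0.0584]
ee_rot: [180.0, -0.1, 7.3]
wrist_force: [0.0, 0.5, 4.5]
finger_gap: 0.0437
grasp_force: 20.0
```

Emit:
arm_command:
  targets:
    - [[0,0,-0.01,0],[0,0,-0.04,0],[0,0,-0.09,0],[0,0,-0.14,0],[0,0,-0.14,0]]

```text
clock: 19.23
tcp_pos: [0.669, -0.0691, 0.203]
ee_rot: [179.8, -0.5, 7.3]
wrist_force: [0.5, 0.1, -1.9]
finger_gap: 0.0436
grasp_force: 20.0
```

Run:
```python
from h import *
im=robot.snapshot("wrist")[:,:,::-1]; s=cv2.resize(robot.snapshot("scene")[100:300,220:480,::-1],None,fx=2,fy=2)
cv2.imwrite("pics/g.png",np.vstack([s[:,:520],cv2.resize(im,(520,325))[125:]]));t=robot.get_state();print(t["tcp_pos"],t["wrist_force"],t["moment"])
```

```text
[ 0.66580608 -0.06852644  0.19797052] [-0.55288061  0.0155008  -1.43600464] [-0.01926537  0.01701618  0.04794469]
```

View pics/g.png

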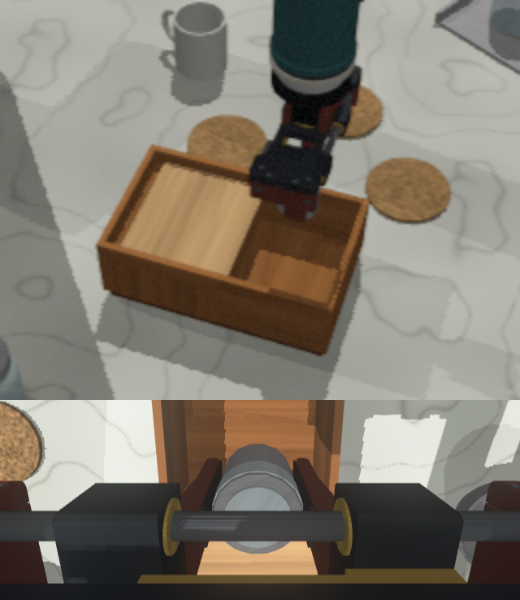

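The scene picture shows the tin held clear of the box and the lid still open. The wrist view shows it upright between the pads. Now I'll carry it to the leftmost mat.

Emit:
arm_command:
  targets:
    - [[-0.003,-0.04,0,0],[-0.007,-0.09,0,0],[-0.011,-0.14,0,0],[-0.015,-0.19,0,0],[-0.019,-0.24,0,0]]

```text
clock: 19.95
tcp_pos: [0.6146, 0.1682, 0.1952]
ee_rot: [180.0, 0.3, 7.3]
wrist_force: [0.4, -0.2, -0.3]
finger_gap: 0.0437
grasp_force: 20.0
```

Emit:
arm_command:
  targets:
    - [[-0.003,-0.04,0,0],[-0.005,-0.07,0.01,0],[-0.005,-0.082,0.05,0],[-0.005,-0.082,0.09,0],[-0.005,-0.082,0.11,0]]

```text
clock: 20.58
tcp_pos: [0.5977, 0.2471, 0.0828]
ee_rot: [179.9, 0.5, 7.3]
wrist_force: [0.5, 0.4, -1.2]
finger_gap: 0.0435
grasp_force: 20.0
```

Emit:
arm_command:
  targets:
    - [[0,0,0.02,0],[0,0,0.03,0],[0,0,0.035,0],[0,0,0.038,0],[0,0,0.038,0]]

```text
clock: 21.2
tcp_pos: [0.6016, 0.2478, 0.05]
ee_rot: [-180.0, -0.0, 7.3]
wrist_force: [0.2, 0.2, -0.8]
finger_gap: 0.0437
grasp_force: 20.0
```

Run:
```python
from h import *
n="wrist";im=robot.snapshot(n)[:,:,::-1]; s=cv2.resize(robot.snapshot("scene")[80:240,300:500,::-1],None,fx=2.6,fy=2.6)
cv2.imwrite("pics/p.png",np.vstack([s,cv2.resize(im,(520,325))[150:]]));t=robot.get_state();print(t["tcp_pos"],t["wrist_force"])
```

```text
[0.60181628 0.24790878 0.05033073] [-0.05134875  0.69555123 -0.42044514]
```

View pics/p.png

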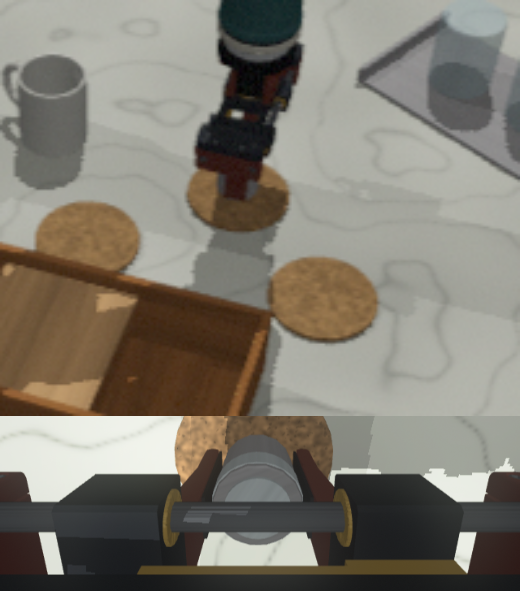

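The tin is above the meant mat: in scene the mat spans (188–288, 160–230) in this crop, with the tin near its centre. I'll lower gently until contact.

Emit:
arm_command:
  targets:
    - [[0,0,0.0015,0],[0,0,0.003,0],[0,0,0.0045,0],[0,0,0.005,0],[0,0,0.005,0]]

```text
clock: 21.92
tcp_pos: [0.6014, 0.2478, 0.0446]
ee_rot: [-180.0, 0.0, 7.3]
wrist_force: [0.0, -0.8, -0.1]
finger_gap: 0.0437
grasp_force: 20.0
```

Emit:
arm_command:
  targets:
    - [[0,0,0.0005,0],[0,0,0.001,0],[0,0,0.0015,0],[0,0,0.002,0],[0,0,0.002,0]]

```text
clock: 22.55
tcp_pos: [0.6013, 0.2478, 0.0426]
ee_rot: [-180.0, 0.0, 7.3]
wrist_force: [-0.1, -0.5, -2.2]
finger_gap: 0.0437
grasp_force: 20.0
```

Emit:
arm_command:
  targets:
    - [[0,0,0.0005,0],[0,0,0.001,0],[0,0,0.0015,0],[0,0,0.0015,0]]

```text
clock: 23.05
tcp_pos: [0.6013, 0.2478, 0.0411]
ee_rot: [-180.0, 0.0, 7.3]
wrist_force: [-0.2, -1.4, -0.7]
finger_gap: 0.0439
grasp_force: 20.0
```

Emit:
arm_command:
  targets:
    - [[0,0,0.0005,0],[0,0,0.001,0],[0,0,0.0015,0],[0,0,0.0015,0]]

```text
clock: 23.55
tcp_pos: [0.6014, 0.2478, 0.041]
ee_rot: [-180.0, -0.0, 7.3]
wrist_force: [-3.9, -0.8, 10.7]
finger_gap: 0.0438
grasp_force: 20.0
```

Contact. I'll ease off 1 mm, open, and retreat straight up.

Emit:
arm_command:
  targets:
    - [[0,0,-0.0012,0],[0,0,-0.0012,0]]

```text
clock: 23.8
tcp_pos: [0.6016, 0.2478, 0.041]
ee_rot: [-180.0, -0.0, 7.3]
wrist_force: [0.3, -0.2, 2.5]
finger_gap: 0.0436
grasp_force: 20.0
```

Emit:
arm_command:
  targets:
    - [[0,0,0,0],[0,0,0,0],[0,0,0,0],[0,0,0,0]]
  grip: 0.25

```text
clock: 24.3
tcp_pos: [0.6014, 0.2478, 0.0408]
ee_rot: [-180.0, 0.0, 7.3]
wrist_force: [-0.8, 0.5, -0.5]
finger_gap: 0.066
grasp_force: 0.0
```

Emit:
arm_command:
  targets:
    - [[0,0,-0.01,0],[0,0,-0.03,0],[0,0,-0.06,0],[0,0,-0.11,0],[0,0,-0.16,0]]

```text
clock: 24.92
tcp_pos: [0.6014, 0.2478, 0.2039]
ee_rot: [-180.0, -0.1, 7.3]
wrist_force: [-0.0, 0.6, 0.3]
finger_gap: 0.0658
grasp_force: 0.0
```

Emit:
arm_command:
  targets:
    - [[-0.05,0,0,0],[-0.1,0,0,0],[-0.1,0,0,0],[-0.1,0,0,0]]

```text
clock: 25.42
tcp_pos: [0.5034, 0.2354, 0.2025]
ee_rot: [-180.0, -0.2, 7.3]
wrist_force: [0.4, -0.2, 0.9]
finger_gap: 0.0661
grasp_force: 0.0
```

Run:
```python
from h import *
a=robot.snapshot("scene")[:,:,::-1]; w=robot.snapshot("wrist")[:,:,::-1]
cv2.imwrite("pics/f.png",np.vstack([cv2.resize(a[80:380,180:480],(600,600))[:400],w[:200,20:620]]));t=robot.get_state();print(t["tcp_pos"],t["wrist_force"],t["finger_gap"],t["clock"])
```

```text
[0.50412663 0.23543672 0.2018693 ] [-0.17650738 -0.35579814  0.51740885] 0.06598691838933299 25.525
```

View pics/f.png

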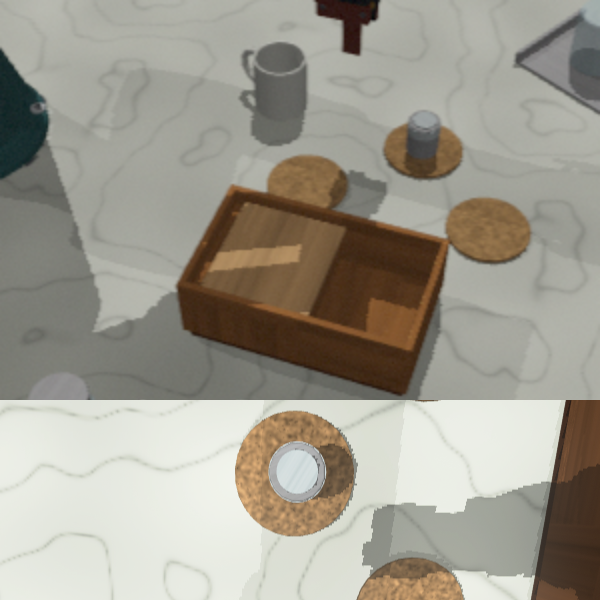

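The tin stands upright at about (297,472), wholly on the leftmost mat. The lid edge is at scene (352,194), still at its stop. The mug is undisturbed.

```bash
python3 -c "
from cell import robot
print(robot.close_job())"
```

```text
the job is handed in; nothing more can be done
None
```

The job is handed in at about 25.5 s of the 64 s: the lid is open at its stop, and the tin stands upright, wholly on the leftmost cork mat; the mug looks undisturbed, and I did not re-check the jar and bowl, which the arm never touched.

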